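Check the goldsmith's spring scale with its ring weights

TASK

Check the green spring scale: take the smallest brass ring weight off the pan's post and lay it flat on the pale soldering board, then thread the large, the middle and last the small brass ring down the post, each fully home and flat on the one below, so that the pan sinks freely until its pointer settles at the red mark. Lower the rings gently, so that the pan is never pushed or knocked down to near its lower stop. Leave the dark steel ring and everything else on the bench where it is.

Things in the scene. Friction and masses are not known exactly. Their poses are not given: they have to be found in the camera images.
- ring_large: Largest brass ring weight, plain flat ring: 60 mm outside, 20 mm bore, 18 mm thick, 400 g. Origin: on its axis, at its underside; z is the ring's axis. It lies flat on the bench at the start.
- ring_medium: Middle brass ring weight, plain flat ring: 50 mm outside, 20 mm bore, 16 mm thick, 230 g. Origin: on its axis, at its underside; z is the ring's axis. It lies flat on the bench at the start.
- ring_small: Smallest brass ring weight, plain flat ring: 40 mm outside, 20 mm bore, 14 mm thick, 120 g. Origin: on its axis, at its underside; z is the ring's axis. At the start it sits on the scale's pan, around the post.
- pan_seat (a point): Centre of the upper face of the scale's round steel pan (110 mm across), on the post's axis, where the lowest ring seats; it moves down with the pan. About 105 mm above the bench when the pan is empty. The vertical steel post that rises here is 14 mm thick and 58 mm tall, its last 10 mm tapering to 6 mm.
- scale: Green housing of the scale, 130 x 130 x 55 mm, fixed to the bench. Origin: centre of its underside, on the post's axis. A white gauge plate (56 mm wide, its top 80 mm above the bench) stands on its far side, 68 mm from the axis along its +x, with the red mark that the pan's black pointer moves down to.
- post_tip (a point): Top of the post, 58 mm above pan_seat on its axis.
- pan (a joint): How far the sprung pan has sunk, in m: 0 empty, about 0.024 with the pointer at the red mark, 0.040 at its lower stop. Each 100 g sinks it 3.2 mm.
- board_top (a point): Centre of the upper face of the pale soldering board, a fixed slab 110 mm (its x) by 170 mm (its y) and 12 mm thick; the face is 12 mm above the bench.
- ring_steel: Dark steel ring, not part of the job: 50 mm outside, 24 mm bore, 12 mm thick, flat on the bench. Origin: on its axis, at its underside.
- dish: White ceramic dish, 90 mm across and 18 mm high, on the bench. Origin: centre of its underside.
- jar: Glass jar with a white lid, 60 mm across, 85 mm high, beyond the scale. Origin: centre of its underside.
- red_can: Red can with a black lid, 54 mm across, 110 mm high, beyond the scale. Origin: centre of its underside.
- hammer: Hammer lying on the bench beyond the scale, along the far edge.
- bangle: Thin silver bangle lying flat at the left, 66 mm outside, 8 mm thick. Origin: on its axis, at its underside.
- screwdriver: Screwdriver lying on the bench at the right.
Things that resemble listed ones, but are neither listed nor needed, are in the scene too. What is shaped like the ring_medium but pink or turquoise is not meant.

How it is judged:
On the way, in this order (a step that is already met when the one before it is completed fails the run):
1. the smallest ring lies flat and at rest on the soldering board (x of ring_small in the frame of board_top between -0.055 and 0.055 m and y of ring_small in the frame of board_top between -0.085 and 0.085 m and z of ring_small in the frame of board_top between -0.003 and 0.003 m and angle between ring_small's own z axis and vertical below 0.1 rad and linear speed of ring_small below 0.03 m/s), for 0.2 s.
2. the largest ring is fully home on the pan (horizontal distance between ring_large and pan_seat below 0.005 m and angle between ring_large's own z axis and vertical below 0.06 rad and z of ring_large in the frame of pan_seat between -0.0025 and 0.0025 m), for 0.2 s.
3. the middle ring is fully home on the largest (all of step 2 and horizontal distance between ring_medium and pan_seat below 0.005 m and angle between ring_medium's own z axis and vertical below 0.06 rad and z of ring_medium in the frame of pan_seat between 0.0155 and 0.0205 m), for 0.2 s.
4. the smallest ring is fully home on the middle one and the pan has settled at the mark (all of step 3 and horizontal distance between ring_small and pan_seat below 0.005 m and angle between ring_small's own z axis and vertical below 0.06 rad and z of ring_small in the frame of pan_seat between 0.0315 and 0.0365 m and value of joint pan between 0.022 and 0.026 m and linear speed of each of ring_large, ring_medium, ring_small below 0.02 m/s), for 0.2 s.
At the end, for the whole second after the job is handed in: The large, middle and small brass rings are round the post in that order from the pan up, each flat (within 0.06 rad) and fully home (within 2.5 mm of its seated height, axis within 5 mm of the post's), at rest, and the pan has sunk 22 to 26 mm, its pointer at the red mark (all of step 4); the robot touches nothing.
It fails at once if the pan is forced down or hammered by a dropped ring to within 3 mm of its stop (value of joint pan above 0.037 m).
It fails at once if the loose dark steel ring, the white dish: one of these is moved more than 20 mm (distance of any of ring_steel, dish from where it was at the start of the episode above 0.02 m).
It fails at once if the glass jar, the red can, the hammer, the silver bangle, the screwdriver: one of these is moved more than 20 mm (distance of any of jar, red_can, hammer, bangle, screwdriver from where it was at the start of the episode above 0.02 m).
It also fails if it takes over 72 s, if anything falls off the work surface, if the arm or the gripper's body presses on something with over 40 N, if the wrist force passes 120 N, or if a joint passes its speed limit or range.

ROBOT

A 7-joint arm with a two-finger parallel gripper is mounted at the origin on the work surface. World frame = base frame: x ahead of the robot, y to its left, z up, the work surface at z = 0. Lengths are in m, angles in rad, forces in N, time in s.
With the tool pointing down it reaches from about 0.425 to 0.8 m from the base axis. Payload 8.3 kg.
Tool frame: the origin (TCP) lies where the fingers leave the gripper's body, on its centre line; the fingertips stand 73 mm ahead of it and the grasp point (between the pads) lies 54 mm ahead of it; z points along the fingers, y is the direction in which the jaws open and shut (so a half turn about z gives the same grasp; the last joint's range is limited). The gripper opens to 85 mm and grips with 20 to 120 N. Pads are 22 mm wide; open, the fingers measure 114 mm over their backs; the gripper's body (76 mm by 85 mm) begins 54 mm behind the grasp point. The pads swing forward as they close: fully open they stand 13 mm farther back than shut.
Start: joints at [-1.279, 0.383, 0.016, 1.37, -0.006, 1.388, -0.046], TCP at [0.217, 0.586, 0.304] pointing down, gripper open.
Joint ranges: [-2.95, 2.95], [-0.25, 2.06], [-1.52, 1.56], [0.18, 2.33], [-1.44, 4.58], [0.02, 2.06], [-3.01, 3.01]. Speed limits (rad/s): [2.39, 2.39, 3.01, 3.01, 3.14, 3.14, 3.14].

INTERFACE

Orientations are given as a rotation vector (axis times angle).
In Python, from station import arm, optics, job_done gives the robot as it stands. Calls block until the motion is done:
- arm.reach(position, orientation): joint-space move of the TCP to a pose.
- arm.movel(position, rot=None, velocity=0.15, f_stop=None): straight line of the TCP; rot=None keeps the orientation; velocity is the mean speed in m/s. With f_stop (N) it stops when the force on the tool has changed by that much, and returns True; else False.
- arm.movej(angles): joint-space move.
- arm.gripper_open() and arm.grab(effort=None): open the fingers fully, or close them until they stop; effort is the grip in N (None keeps the last).
- arm.hold(seconds).
- arm.ik(position, orientation): joint angles nearest the present ones, or None.
- arm.get_obs(): the state.
- optics.get_image(name): name is "side" or "top" or "wrist"; returns (picture, depth): 420x560x3 uint8, blue, green, red; 420x560 float32, m along the optical axis (not along the pixel's ray), 0 where there is no reading.
- optics.camera_params(name): a dict with "fx", "fy", "cx", "cy" (pixels), "R" (3x3) and "t" (3): a world point X has camera coordinates R X + t. Camera axes: x right, y down, z forward; pixel columns grow to the right and rows downward; lengths in m; the calibration is good to about 2 mm. A picture is of the moment at which its call begins: read the wrist's pose just before it. camera_params takes no time and is no camera call; for the wrist camera it gives the pose at the moment of the call.
A pose or a line that the arm cannot do raises arm.IKError and nothing moves.
- job_done(): hands the job in, once; it reports no verdict.
Trained networks look in the newest picture that a camera, given by its name, has taken for a name from the list of things; names that differ only in an ending like _2 or _b are one class to them, and where a whole thing is asked for, a point or a joint stands for the part that bears it (a point fixed in the world has none). Each returns a list of dicts, best first, with "p" (0 to 1); they miss things now and then, are a little off and sometimes report something else, mostly with a low value. They report only what shows in the picture. A call takes as long as a camera call. They do not tell look-alikes from the thing itself.
- optics.trace(camera, name): "pixels" (420x560 bool, what is visible of it) and "bbox" ([left, top, right, bottom] in pixels, round what is visible of it).
The state is a dict: "time": time; "q": joint angles; "qd": joint speeds; "joint_torque": joint torques, N m; "tool_pos": TCP position; "tool_rot": TCP orientation; "wrist_force": force on the tool from outside, world axes, zero at the start; "wrist_torque": the same for the moment, N m; "width": opening from 0.0 (shut) to 1.0 (fully open).
Only numpy, scipy, OpenCV 4.12 (cv2) and the standard library are available. Lean on these libraries where they do the work, as an engineer would, in place of code of your own. Each camera call takes 0.05 s, during which the arm holds its last target. There are 200 camera calls.

## Working session

There is one attempt and no reset: what is moved stays moved. The work goes in short steps, each a Python script; the robot and the scene stay as the last script left them, time stands still between calls to the robot, and variables do not carry over. Pictures are saved under pics/ and viewed, on a budget of 10 in all, crops included, one or two more only if the job needs it, and the job is handed in when it is done.

```bash
ls; mkdir -p pics; cat > h.py <<'E'
import numpy as np, cv2
from station import arm, optics, job_done
def cloud(n):
    P=optics.camera_params(n); im,d=optics.get_image(n)
    v,u=np.mgrid[0:420,0:560]
    C=np.stack([(u-P['cx'])/P['fx']*d,(v-P['cy'])/P['fy']*d,d],-1)
    return im,d,(C-P['t'])@P['R']
E
python3 - <<'E'
from h import *
o=arm.get_obs();print(o['time'],o['tool_pos'],o['tool_rot'],o['width'])
for c in ['top','side']:
    im,d,W=cloud(c); cv2.imwrite(f'pics/{c}0.png',im); P=optics.camera_params(c)
    print(c,P['fx'],'pos',-P['R'].T@P['t'])
    for n in ['ring_large','ring_medium','ring_small','pan_seat','scale','board_top','ring_steel','dish','jar','red_can','hammer','bangle','screwdriver']:
        for r in optics.trace(c,n)[:4]:
            m=r['pixels']&(d>0); w=W[m]
            if len(w): print(n,round(r['p'],2),r['bbox'],np.round(np.median(w,0),3),np.round(np.percentile(w,[3,97],axis=0),3).tolist())
E
```

```text
pics
0.0 [0.21696505 0.5857382  0.30287125] [-5.54196380e-01 -3.09202749e+00  3.07317000e-03] 1.0007915216718193
top 435.66933430326304 pos [ 0.3404303  -0.02883448  1.46802165]
ring_large 0.58 [357.4, 243.2, 375.6, 263.9] [ 0.424 -0.287  0.016] [[0.397, -0.315, -0.004], [0.451, -0.26, 0.022]]
ring_large 0.48 [129.1, 200.8, 138.2, 213.8] [0.561 0.499 0.006] [[0.544, 0.492, 0.0], [0.579, 0.506, 0.01]]
ring_medium 0.69 [172.4, 234.2, 191.4, 254.0] [0.441 0.331 0.015] [[0.418, 0.306, -0.003], [0.463, 0.352, 0.022]]
ring_medium 0.67 [169.1, 269.5, 188.1, 284.3] [0.342 0.331 0.016] [[0.322, 0.31, 0.001], [0.365, 0.354, 0.022]]
ring_medium 0.61 [200.1, 244.5, 219.4, 259.4] [0.426 0.232 0.016] [[0.403, 0.21, 0.001], [0.446, 0.254, 0.021]]
ring_small 0.55 [216.3, 139.3, 235.6, 161.3] [0.751 0.191 0.082] [[0.731, 0.168, 0.011], [0.783, 0.218, 0.09]]
ring_small 0.39 [288.3, 184.1, 299.2, 194.2] [ 0.605 -0.027  0.116] [[0.598, -0.045, 0.112], [0.617, -0.016, 0.12]]
pan_seat 0.78 [272.9, 170.3, 307.4, 207.1] [ 0.612 -0.033  0.101] [[0.566, -0.08, 0.095], [0.665, 0.016, 0.12]]
scale 0.68 [268.0, 
[... 2459 characters left out ...]
0.008], [0.78, 0.226, 0.087]]
red_can 0.93 [244.5, 172.5, 260.3, 209.9] [ 0.75  -0.188  0.067] [[0.73, -0.363, 0.001], [0.782, -0.179, 0.111]]
hammer 0.73 [179.9, 206.9, 234.7, 260.2] [0.803 0.007 0.023] [[0.791, -0.118, 0.011], [0.845, 0.126, 0.027]]
hammer 0.67 [185.1, 252.7, 211.3, 293.2] [0.751 0.214 0.056] [[0.731, 0.174, 0.001], [0.792, 0.226, 0.087]]
bangle 0.79 [215.5, 380.8, 249.2, 413.9] [0.555 0.475 0.007] [[0.529, 0.438, -0.0], [0.589, 0.502, 0.01]]
screwdriver 0.72 [320.7, 174.4, 370.4, 180.7] [ 0.459 -0.5    0.016] [[0.405, -0.517, 0.003], [0.574, -0.485, 0.027]]
screwdriver 0.51 [270.8, 207.3, 285.8, 216.5] [ 0.611 -0.018  0.113] [[0.597, -0.04, 0.104], [0.632, -0.011, 0.117]]
```

```bash
python3 -c "
import cv2,numpy as np
t=cv2.imread('pics/top0.png')[120:290,120:450];t=cv2.resize(t,(800,412),interpolation=2)
cv2.imwrite('pics/a.png',t)
s=cv2.imread('pics/side0.png');cv2.imwrite('pics/b.png',cv2.resize(s[160:420,170:400],(664,600*1250//1250*260*664//230//751),interpolation=2) if 0 else cv2.resize(s[170:400,170:400],(600,600),interpolation=2))"
```

```text
(no output)
```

View pics/a.png

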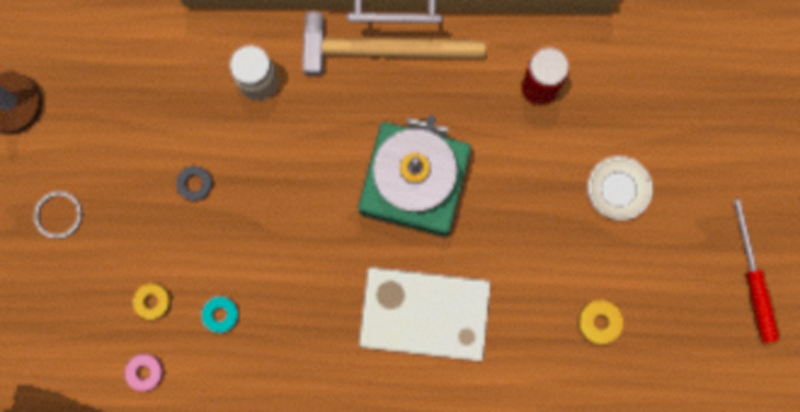

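View pics/b.png

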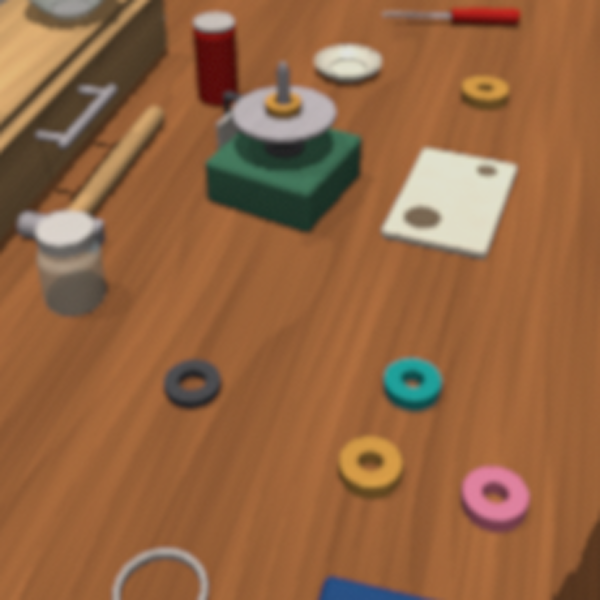

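Medium candidates in the top picture are yellow at crop (150,301), turquoise (220,314) and pink (143,372). In the side crop, yellow is at (370,462). The yellow one is brass, at world (0.441, 0.331), and the crops confirm it. The only other yellow ring, larger at crop (601,322), is ring_large at (0.424, -0.287). The small ring is on the post at (415,168). Next I'll look at the scale from near with the wrist camera.

```bash
python3 - <<'E'
from h import *
R=[0,-np.pi,0]
for p in [(.61,-.032,.33),(.61,-.032,.18),(.45,-.04,.09),(.424,-.287,.075),(.44,.331,.075)]:
    for r in (R,[np.pi,0,0]):
        q=arm.ik(p,r); print(p,r,None if q is None else np.round(q,2))
arm.reach((.60,-.032,.33),R)
P=optics.camera_params('wrist'); print(arm.get_obs()['tool_pos'],arm.get_obs()['time'],-P['R'].T@P['t'],P['R'],P['fx'])
im,d,W=cloud('wrist'); cv2.imwrite('pics/w1.png',im); np.savez('w1.npz',im=im,d=d,W=W)
for n in ['ring_small','pan_seat','scale']:
    for r in optics.trace('wrist',n)[:3]:
        m=r['pixels']&(d>0); w=W[m]; print(n,round(r['p'],2),r['bbox'],np.round(np.median(w,0),4),np.round(np.percentile(w,[1,99],axis=0),4).tolist())
E
```

```text
(0.61, -0.032, 0.33) [0, -3.141592653589793, 0] [-0.5   0.4   0.7   1.39 -0.26  1.44  1.76]
(0.61, -0.032, 0.33) [3.141592653589793, 0, 0] [-0.6   0.44  0.86  1.4  -0.33  1.46 -1.32]
(0.61, -0.032, 0.18) [0, -3.141592653589793, 0] [-0.46  0.5   0.63  1.6  -0.31  1.15  1.81]
(0.61, -0.032, 0.18) [3.141592653589793, 0, 0] [-0.59  0.55  0.82  1.6  -0.43  1.18 -1.24]
(0.45, -0.04, 0.09) [0, -3.141592653589793, 0] [-0.58  0.3   0.68  2.1  -0.26  0.83  1.82]
(0.45, -0.04, 0.09) [3.141592653589793, 0, 0] [-0.76  0.36  0.9   2.1  -0.38  0.85 -1.2 ]
(0.424, -0.287, 0.075) [0, -3.141592653589793, 0] [-0.35  0.71  1.16  1.96 -0.78  1.01  2.76]
(0.424, -0.287, 0.075) [3.141592653589793, 0, 0] [-0.19  0.54  0.91  1.96 -0.55  0.9  -0.57]
(0.44, 0.331, 0.075) [0, -3.141592653589793, 0] [-0.79  0.45  0.11  1.83 -0.06  0.86  0.92]
(0.44, 0.331, 0.075) [3.141592653589793, 0, 0] [-1.12  0.5   0.52  1.85 -0.32  0.88 -2.02]
[ 0.60012192 -0.03073824  0.32978844] 3.975 [ 0.52100629 -0.02974554  0.39978333] [[-3.15972069e-03  9.99994815e-01  6.20793039e-04]
 [ 9.51712995e-01  2.81659310e-03  3.06976289e-01]
 [ 3.06972949e-01  1.56077613e-03 -9.51716960e-01]] 310.9048817104647
ring_small 0.89 [255.4, 190.6, 294.8, 222.7] [ 0.608  -0.0296  0.1148] [[0.5953, -0.048, 0.1057], [0.6293, -0.0114, 0.1166]]
pan_seat 0.65 [221.8, 147.2, 329.7, 271.4] [ 0.61   -0.0313  0.101 ] [[0.5624, -0.0816, 0.077], [0.6817, 0.0211, 0.1551]]
scale 0.84 [210.4, 120.5, 341.9, 271.3] [ 0.5966 -0.0324  0.1005] [[0.5422, -0.098, 0.0268], [0.6839, 0.0388, 0.1523]]
```

View pics/w1.png

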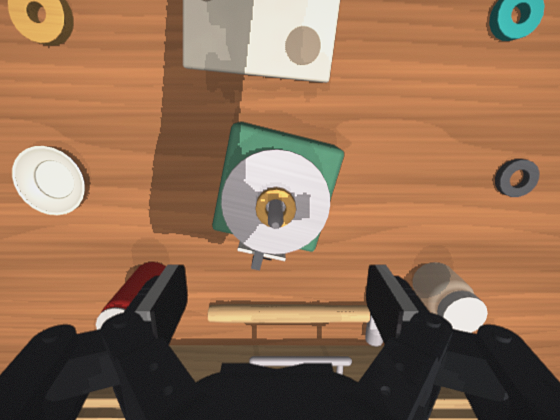

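The picture shows the pan centred near (276,200), the small ring at (275,207), and the post rising through it. The fingers pass clear of the can and jar. I'll fit the pan, post and ring positions.

```bash
cat >> h.py <<'E'
def circ(W,m,z0,z1):
    m=m&(W[...,2]>z0)&(W[...,2]<z1)
    n,l,s,c=cv2.connectedComponentsWithStats(m.astype(np.uint8))
    if n<2: return None
    m=l==1+np.argmax(s[1:,4]); 
    return cv2.minEnclosingCircle(W[m][:,:2].astype(np.float32)), W[m][:,2].mean(), m.sum()
def ringfit(W,m,ztop,r):
    """fit axis xy: known outer radius, points of top face, robust"""
    from scipy.optimize import least_squares
    t=m&(abs(W[...,2]-ztop)<.004)
    cs,_=cv2.findContours(t.astype(np.uint8),0,1); c=max(cs,key=cv2.contourArea)[:,0]
    p=W[c[:,1],c[:,0]][:,:2]
    f=least_squares(lambda v:np.hypot(*(p-v[:2]).T)-v[2],[*p.mean(0),r],loss='soft_l1',f_scale=.001)
    return f.x, W[t][:,2].mean()
E
python3 - <<'E'
from h import *
z=np.load('w1.npz');W,d,im=z['W'],z['d'],z['im']
roi=(d>0)&(np.hypot(W[...,0]-.61,W[...,1]+.032)<.07)
print('pan',ringfit(W,roi,.101,.055), circ(W,roi,.096,.106))
print('ring',circ(W,roi&(np.hypot(W[...,0]-.61,W[...,1]+.032)<.03),.112,.119))
for a in np.arange(.12,.165,.008):
    p=W[roi&(W[...,2]>a)&(W[...,2]<a+.008)]; print(a,len(p),p.mean(0) if len(p) else 0, p.min(0) if len(p) else 0,p.max(0) if len(p) else 0)
p=W[roi]; 
E
```

```text
pan (array([ 0.61425962, -0.03017029,  0.05430841]), np.float64(0.10101403652598794)) (((0.6197029948234558, -0.03186788037419319), 0.06058942526578903), np.float64(0.10101529356573681), np.int64(7638))
ring (((0.614713191986084, -0.030054425820708275), 0.02004953660070896), np.float64(0.11486094229766951), np.int64(790))
0.12 37 [ 0.60900859 -0.03034281  0.12406866] [ 0.60729363 -0.03694661  0.12016856] [ 0.61290871 -0.02393165  0.12792809]
0.128 39 [ 0.60896208 -0.03026204  0.13195026] [ 0.60728376 -0.03681391  0.12812579] [ 0.61283541 -0.02406027  0.13572579]
0.136 42 [ 0.60895254 -0.03054325  0.14009516] [ 0.60733864 -0.03671868  0.13646571] [ 0.61265481 -0.02339378  0.14374156]
0.14400000000000002 89 [ 0.61048605 -0.03001157  0.14911186] [ 0.60731063 -0.03649396  0.14420117] [ 0.61899793 -0.02348589  0.15199353]
0.15200000000000002 128 [ 0.61282421 -0.03000119  0.15629739] [ 0.60878259 -0.03549238  0.15205008] [ 0.61826326 -0.02444016  0.15999017]
0.16000000000000003 2 [ 0.61259789 -0.03077851  0.16049294] [ 0.61142956 -0.03118641  0.16009402] [ 0.61376622 -0.03037061  0.16089186]
```

```bash
cat >> h.py <<'E'
D=[0,-np.pi,0]
def go(p,v=.15,f=None,settle=.15):
    r=arm.movel(p,D,v,f); arm.hold(settle); o=arm.get_obs()
    print(np.round(p,4),'->',np.round(o['tool_pos'],4),'stop' if r else '','F',np.round(o['wrist_force'],1),'w',round(o['width'],3),'t',round(o['time'],2)); return o
E
python3 - <<'E'
from h import *
c=[.6143,-.0301]
go([*c,.24],.2); go([*c,.175],.1,8)
arm.grab(40); arm.hold(.2); o=arm.get_obs(); print(o['width'],o['wrist_force'],o['tool_pos'],o['tool_rot'])
go([*c,.20],.06); go([*c,.262],.12)
im,d,W=cloud('wrist'); cv2.imwrite('pics/w2.png',im); np.savez('w2.npz',im=im,d=d,W=W)
E
```

```text
[ 0.6143 -0.0301  0.24  ] -> [ 0.615  -0.0305  0.242 ]  F [ 0.  -0.3  0.3] w 1.0 t 4.93
[ 0.6143 -0.0301  0.175 ] -> [ 0.6148 -0.0302  0.1759]  F [-0.5 -0.5  0.9] w 0.999 t 5.88
0.4434229420441429 [0.71971003 0.19244184 0.63704465] [ 0.61435412 -0.03013597  0.17503141] [ 6.60066426e-05  3.14147355e+00 -1.05274679e-04]
[ 0.6143 -0.0301  0.2   ] -> [ 0.6141 -0.03    0.1996]  F [ 0.9  0.2 -0.9] w 0.441 t 7.29
[ 0.6143 -0.0301  0.262 ] -> [ 0.6138 -0.0299  0.2608]  F [-0.4  0.6 -1.5] w 0.444 t 8.11
```

View pics/w2.png

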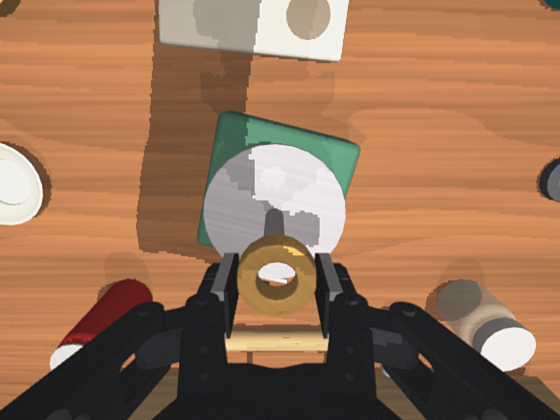

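The ring is off the post, level and centred between the pads near (276,275). I'll measure its offset in the grip, then set it on the board.

```bash
python3 - <<'E'
from h import *
z=np.load('w2.npz');W,d=z['W'],z['d']
roi=(d>0)&(np.hypot(W[...,0]-.614,W[...,1]+.03)<.07)
print('pan',ringfit(W,roi,.105,.055))
r=roi&(np.hypot(W[...,0]-.614,W[...,1]+.03)<.021)&(W[...,2]>.18)&(W[...,2]<.212)
zt=np.median(W[r][:,2]); print(zt,circ(W,r,zt-.003,zt+.003),ringfit(W,r,zt,.02), 'tcp',.2608)
b=[.445,-.045]
go([.53,-.038,.24],.25,settle=0); go([*b,.13],.25); o=go([*b,.0835],.05,3)
arm.hold(.2); o=arm.get_obs(); print(o['tool_pos'],o['wrist_force'])
arm.gripper_open(); arm.hold(.2); go([*b,.2],.2)
im,d,W=cloud('wrist'); rr=optics.trace('wrist','ring_small')
for r in rr[:2]: print(r['p'],r['bbox'],ringfit(W,r['pixels']&(d>0),.026,.02))
E
```

```text
pan (array([ 0.60789268, -0.02998936,  0.04968678]), np.float64(0.10488666986065356))
0.19952542556610028 (((0.614088773727417, -0.03004324994981289), 0.021062498912215233), np.float64(0.19960275729636406), np.int64(3699)) (array([ 0.61403   , -0.02876946,  0.01947195]), np.float64(0.19951285373041047)) tcp 0.2608
[ 0.53  -0.038  0.24 ] -> [ 0.5297 -0.0378  0.24  ]  F [ 1.8 -0.1 -0.9] w 0.444 t 8.66
[ 0.445 -0.045  0.13 ] -> [ 0.4471 -0.045   0.1313]  F [ 0.2 -0.1 -1.3] w 0.442 t 9.52
[ 0.445  -0.045   0.0835] -> [ 0.4445 -0.045   0.0867] stop F [-1.1 -0.5  6.7] w 0.441 t 10.47
[ 0.444535   -0.04498298  0.08670635] [-0.94402507 -0.11030216  5.81260519]
[ 0.445 -0.045  0.2  ] -> [ 0.4442 -0.045   0.1986]  F [ 0.7 -1.   0.2] w 0.996 t 12.28
0.98 [254.1, 182.7, 301.8, 233.9] (array([ 0.44458354, -0.04345056,  0.01928817]), np.float64(0.025624597724010396))
```

```bash
cat >> h.py <<'E'
def look(n,c,ztop,r,z,png=None):
    go([*c,z],.25,settle=.5)
    im,d,W=cloud('wrist')
    if png: cv2.imwrite(png,im)
    for t in optics.trace('wrist',n)[:3]:
        m=t['pixels']&(d>0)
        if np.hypot(*(np.median(W[m][:,:2],0)-c))>.03: continue
        m&=abs(W[...,2]-ztop)<.004; m=cv2.morphologyEx(m.astype(np.uint8),cv2.MORPH_OPEN,np.ones((3,3)))>0
        e=cv2.minEnclosingCircle(W[m][:,:2].astype(np.float32))
        print(t['p'],t['bbox'],'circ',e,'fit',ringfit(W,m,ztop,r))
    return e[0]
E
python3 - <<'E'
from h import *
print(look('ring_large',[.424,-.287],.018,.03,.22,'pics/w3.png'))
E
```

```text
[ 0.424 -0.287  0.22 ] -> [ 0.4241 -0.2868  0.22  ]  F [-0.5  0.  -0.7] w 0.995 t 14.0Traceback (most recent call last):
  File "<stdin>", line 2, in <module>
  File "h.py", line 36, in look
    return e[0]
           ^
UnboundLocalError: cannot access local variable 'e' where it is not associated with a value
```

View pics/w3.png

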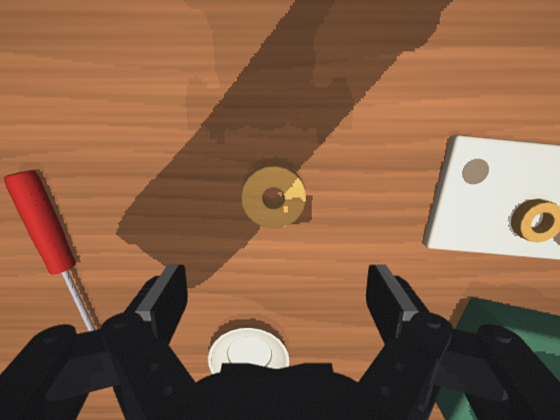

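The large ring is at (274,196), half in shadow, and the network missed it. The small ring lies on the board at (540,222). I'll locate the large ring by depth alone.

```bash
cat >> h.py <<'E'
def dcirc(c,zlo,zhi,rad=.045):
    im,d,W=cloud('wrist')
    m=(d>0)&(np.hypot(W[...,0]-c[0],W[...,1]-c[1])<rad)&(W[...,2]>zlo)&(W[...,2]<zhi)
    m=cv2.morphologyEx(m.astype(np.uint8),cv2.MORPH_OPEN,np.ones((3,3)))>0
    p=W[m]; e=cv2.minEnclosingCircle(p[:,:2].astype(np.float32))
    print('dcirc',e,'z',p[:,2].mean(),len(p),'ext',p.min(0),p.max(0)); return e[0]
E
python3 - <<'E'
from h import *
e=dcirc([.424,-.287],.014,.022)
if np.hypot(e[0]-.424,e[1]+.287)<.006:
    go([*e,.11],.2,settle=.3); go([*e,.0755],.06,8,.3)
    arm.grab(60); arm.hold(.2); o=arm.get_obs(); print(o['width'],o['wrist_force'],o['tool_pos'])
    go([*e,.2],.12,settle=.4)
    dcirc(e,.13,.149)
E
```

```text
dcirc ((0.424146443605423, -0.28794971108436584), 0.03014230541884899) z 0.017772752783136735 2834 ext [ 0.39417405 -0.31727155  0.01405698] [ 0.4533978  -0.25920003  0.02026772]
[ 0.4241 -0.2879  0.11  ] -> [ 0.4247 -0.2881  0.1109]  F [-0.2  0.2 -0. ] w 0.998 t 15.15
[ 0.4241 -0.2879  0.0755] -> [ 0.4243 -0.288   0.0758]  F [ 0.2  0.2 -0.6] w 0.999 t 16.18
0.6762187349406659 [-4.79554194  2.53129929 14.8978581 ] [ 0.42428093 -0.28847053  0.07659069]
[ 0.4241 -0.2879  0.2   ] -> [ 0.4241 -0.288   0.1998]  F [-0.1  0.1 -4.3] w 0.673 t 18.36
dcirc ((0.4168397784233093, -0.2865958511829376), 0.04246455058455467) z 0.140445531162288 11639 ext [ 0.39382292 -0.32901633  0.13000187] [ 0.4535795  -0.24423192  0.14899416]
```

```bash
cat >> h.py <<'E'
def thread(t,z0,z1,zrel,fs=4):
    go([*t,z0],.2,settle=.6)
    o=go([*t,z1],.07,fs,.3)
    if abs(o['tool_pos'][2]-z1)>.004: print('JAM?'); return False
    o=go([*t,zrel],.04,8,.3)
    return True
E
python3 - <<'E'
from h import *
t=[.6147,-.0301]
go([.424,-.288,.265],.2,settle=0)
print(thread(t,.265,.19,.1745))
im,d,W=cloud('wrist'); cv2.imwrite('pics/w4.png',im)
E
```

```text
[ 0.424 -0.288  0.265] -> [ 0.4241 -0.2877  0.2645]  F [ 1.5  0.2 -4.3] w 0.669 t 18.88
[ 0.6147 -0.0301  0.265 ] -> [ 0.6147 -0.0301  0.265 ]  F [ 0.1  0.  -3.4] w 0.673 t 21.23
[ 0.6147 -0.0301  0.19  ] -> [ 0.6148 -0.0301  0.1902]  F [-0.1 -0.4 -4. ] w 0.67 t 22.76
[ 0.6147 -0.0301  0.1745] -> [ 0.6146 -0.03    0.1746]  F [-1.  -0.3 -2. ] w 0.672 t 23.6
True
```

View pics/w4.png

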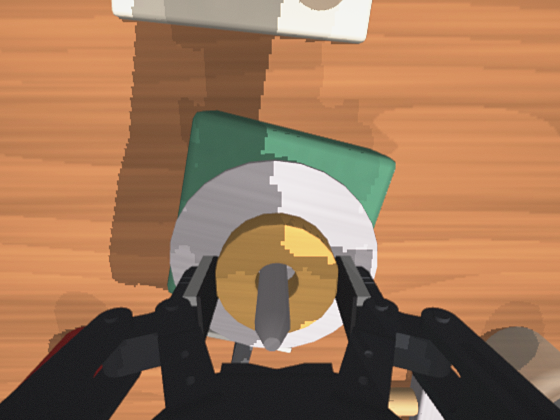

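The large ring is threaded on the post, at (276,280), and partly carried by the pan (about 2 N). I'll release it, check it, then go to the medium ring.

```bash
python3 - <<'E'
from h import *
t=[.6147,-.0301]
arm.gripper_open(); arm.hold(.3); go([*t,.25],.2,settle=.4)
dcirc(t,.100,.117,.036); im,d,W=cloud('wrist')
m=(d>0)&(np.hypot(W[...,0]-.6143,W[...,1]+.0301)<.052)&(W[...,2]<.099)&(W[...,2]>.07);print('pan z',np.median(W[m][:,2]))
go([.52,.12,.23],.3,settle=0); go([.441,.331,.22],.3,settle=.5)
e=dcirc([.441,.331],.012,.02,.035)
im,_=optics.get_image('wrist'); cv2.imwrite('pics/w5.png',im)
E
```

```text
[ 0.6147 -0.0301  0.25  ] -> [ 0.6145 -0.0301  0.2495]  F [-0.1 -0.2 -0.5] w 1.001 t 25.27
dcirc ((0.6143503785133362, -0.028439529240131378), 0.030059106647968292) z 0.1093651126815497 4387 ext [ 0.58452247 -0.05808962  0.10017518] [0.64384574 0.00080079 0.11695896]
pan z 0.09172113495349477
[0.52 0.12 0.23] -> [0.52   0.12   0.2302]  F [ 0.3 -0.3  0.5] w 1.001 t 26.12
[0.441 0.331 0.22 ] -> [0.4411 0.3308 0.2201]  F [ 0.1 -0.3 -0.3] w 0.998 t 27.52
dcirc ((0.439732164144516, 0.3306446671485901), 0.025062695145606995) z 0.015732991227971355 1852 ext [0.41498745 0.30613614 0.01224011] [0.46398196 0.35501237 0.01804386]
```

View pics/w5.png

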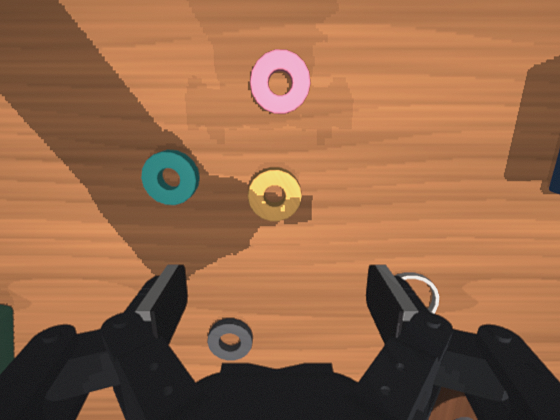

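The large ring is home: its top is 17.7 mm above the pan, and the pan has sunk about 13 mm. The wrist picture shows the brass ring at (275,195), with turquoise at (170,178), pink at (280,82) and the dark steel ring at (230,340), all clear of the fingers. I'll grasp the brass one.

```bash
python3 - <<'E'
from h import *
e=[.4397,.3306]
go([*e,.11],.2,settle=.3); go([*e,.0785],.06,8,.3)
arm.grab(60); arm.hold(.2); o=arm.get_obs(); print(o['width'],o['wrist_force'],o['tool_pos'])
go([*e,.265],.15,settle=.4)
dcirc(e,.198,.213,.0265)
t=[.6143,-.0301]
# bottom offset ~.0785; stack top now .110; contact TCP .1885; pan sinks 7.4 more
print(thread(t,.265,.198,.1845))
im,d,W=cloud('wrist'); cv2.imwrite('pics/w6.png',im)
E
```

```text
[0.4397 0.3306 0.11  ] -> [0.4401 0.331  0.111 ]  F [-0.1 -0.2  0.2] w 0.998 t 28.62
[0.4397 0.3306 0.0785] -> [0.4398 0.3307 0.0788]  F [-0.5 -0.   0.1] w 0.999 t 29.59
0.5523102760865838 [-2.71014288 -2.67362353  9.06391872] [0.43981658 0.33052979 0.07932287]
[0.4397 0.3306 0.265 ] -> [0.4397 0.3306 0.2648]  F [ 0.1  0.2 -1.8] w 0.548 t 32.05
dcirc ((0.43861591815948486, 0.3311130404472351), 0.02651844546198845) z 0.20140781787767095 6423 ext [0.4146363  0.30683385 0.19800906] [0.46429394 0.35553491 0.21280885]
[ 0.6143 -0.0301  0.265 ] -> [ 0.6143 -0.0302  0.265 ]  F [-0.2 -0.5 -2.2] w 0.546 t 34.85
[ 0.6143 -0.0301  0.198 ] -> [ 0.6144 -0.0301  0.1983]  F [-0.1  0.1 -2.2] w 0.55 t 36.26
[ 0.6143 -0.0301  0.1845] -> [ 0.6143 -0.0301  0.1846]  F [-0.2  0.7 -0.3] w 0.547 t 37.04
True
```

View pics/w6.png

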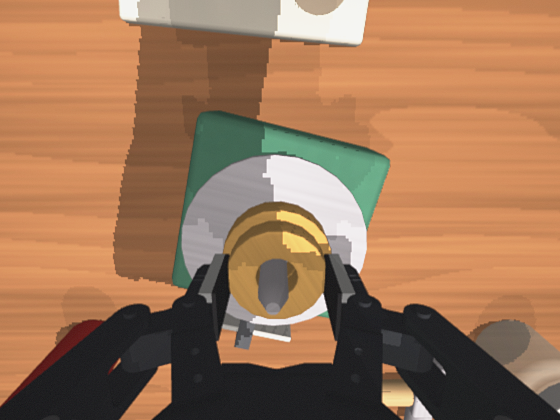

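The medium ring is threaded at (276,262) and its load (about 2 N) has been taken up by the stack. I'll release it, check it, and fetch the small ring.

```bash
python3 - <<'E'
from h import *
t=[.6143,-.0301]
arm.gripper_open(); arm.hold(.3); go([*t,.26],.2,settle=.4)
dcirc(t,.115,.122,.032); im,d,W=cloud('wrist')
for lo,hi,a,b in [(.07,.095,.034,.052),(.098,.108,.0255,.030),(.11,.125,.01,.024)]:
    r=np.hypot(W[...,0]-.6143,W[...,1]+.0301); m=(d>0)&(r<b)&(r>a)&(W[...,2]<hi)&(W[...,2]>lo);p=W[m];print('z',np.median(p[:,2]),len(p))
go([.53,-.035,.22],.25,settle=0);go([.4445,-.045,.2],.25,settle=.5)
e=dcirc([.4445,-.045],.022,.03,.03)
if np.hypot(e[0]-.4445,e[1]+.045)<.004:
    go([*e,.12],.2,settle=.3); go([*e,.090],.06,8,.3)
    arm.grab(50); arm.hold(.2); o=arm.get_obs(); print(o['width'],o['wrist_force'],o['tool_pos'])
    go([*e,.20],.15,settle=.4); dcirc(e,.132,.146,.0215)
E
```

```text
[ 0.6143 -0.0301  0.26  ] -> [ 0.6141 -0.0301  0.2594]  F [ 0.5  0.2 -1.3] w 0.997 t 38.78
dcirc ((0.6141676306724548, -0.028663411736488342), 0.024999873712658882) z 0.11832815085636796 2780 ext [ 0.58953326 -0.05309883  0.11502251] [ 0.63831587 -0.00399507  0.12141299]
z 0.08446864768580048 6394
z 0.10228182329446701 666
z 0.11844008806354453 2536
[ 0.53  -0.035  0.22 ] -> [ 0.53   -0.0347  0.2203]  F [0.8 0.6 0.1] w 1.001 t 39.41
[ 0.4445 -0.045   0.2   ] -> [ 0.4447 -0.0451  0.2   ]  F [-0.8 -0.4 -0.2] w 0.999 t 40.41
dcirc ((0.44467437267303467, -0.04343999922275543), 0.01996709033846855) z 0.025609939330832984 1299 ext [ 0.42504751 -0.06309872  0.02200429] [ 0.46449945 -0.0240556   0.02781061]
[ 0.4447 -0.0434  0.12  ] -> [ 0.4453 -0.0433  0.1209]  F [ 0.3 -0.2  0.5] w 0.994 t 41.31
[ 0.4447 -0.0434  0.09  ] -> [ 0.4449 -0.0434  0.0902]  F [-0.1 -0.2 -0.5] w 1.003 t 42.26
0.43267168640449544 [-3.81359931  0.95930494  9.98267944] [ 0.44478591 -0.04345742  0.09050229]
[ 0.4447 -0.0434  0.2   ] -> [ 0.4446 -0.0435  0.1997]  F [ 0.6  0.1 -0.8] w 0.433 t 44.27
dcirc ((0.44409963488578796, -0.0431455560028553), 0.0214485265314579) z 0.13510387056847314 3616 ext [ 0.4250441  -0.06150811  0.13201126] [ 0.46493185 -0.02345105  0.14591158]
```

```bash
python3 - <<'E'
from h import *
t=[.6143,-.0311]
go([.4447,-.0434,.265],.2,settle=0)
if thread(t,.265,.206,.1945):
    arm.gripper_open(); arm.hold(.3); go([*t,.28],.2,settle=.5)
    im,d,W=cloud('wrist'); cv2.imwrite('pics/w7.png',im)
    dcirc(t,.125,.132,.025)
    for lo,hi,a,b in [(.07,.09,.034,.052),(.094,.103,.0255,.030),(.11,.119,.0205,.024),(.12,.135,.01,.019)]:
        r=np.hypot(W[...,0]-.6143,W[...,1]+.0301); m=(d>0)&(r<b)&(r>a)&(W[...,2]<hi)&(W[...,2]>lo);p=W[m];print('z',np.median(p[:,2]),len(p))
E
```

```text
[ 0.4447 -0.0434  0.265 ] -> [ 0.4449 -0.0433  0.2653]  F [-0.7 -0.4 -1.1] w 0.43 t 44.79
[ 0.6143 -0.0311  0.265 ] -> [ 0.6143 -0.0311  0.2651]  F [ 0.2  0.2 -0.7] w 0.432 t 46.39
[ 0.6143 -0.0311  0.206 ] -> [ 0.6144 -0.0311  0.2063]  F [ 0.1  0.3 -1.8] w 0.431 t 47.68
[ 0.6143 -0.0311  0.1945] -> [ 0.6143 -0.0311  0.1946]  F [-0.1  0.2  0. ] w 0.432 t 48.42
[ 0.6143 -0.0311  0.28  ] -> [ 0.6142 -0.0311  0.2798]  F [-0.3  1.2  0.1] w 1.001 t 50.33
dcirc ((0.6146785020828247, -0.029576459899544716), 0.020024003461003304) z 0.12843271605643783 1597 ext [ 0.59518917 -0.04899217  0.12500272] [ 0.63398943 -0.01006755  0.1319401 ]
z 0.0806361411075219 5450
z 0.09847253101119613 560
z 0.114542711130099 445
z 0.12844260920868453 1446
```

View pics/w7.png

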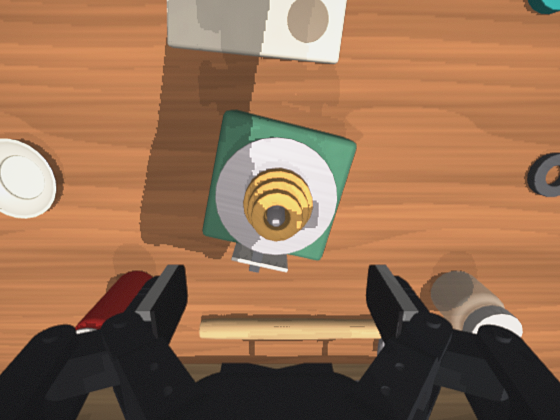

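The stack is home at (277,210). Layer heights of 80.6, 98.5, 114.5 and 128.4 mm match ring thicknesses of 18, 16 and 14 mm. The pan has sunk about 24 mm, and the dish, steel ring, can and jar look undisturbed. I'm handing in.

```bash
python3 -c "
from station import job_done
job_done()"
```

```text
the job is handed in; nothing more can be done
```

I moved the small ring from the post to the board. I then threaded the large, middle and small brass rings down the post in that order, lowering each until the pan carried part of its weight before letting go. I handed the job in about 50 s into the 72 s limit.

**Last check (wrist camera, just before handing in):**
- **Ring heights:** the pan face was at 80.6 mm, with ring tops at 98.5, 114.5 and 128.4 mm. The steps of 17.9, 16.0 and 13.9 mm match the ring thicknesses, so all three are flat and fully home.
- **Centring:** each ring measured within about 2 mm of the post's axis (limit 5 mm).
- **Pan:** it had sunk about 24 mm, at the red mark by height; I did not read the pointer itself.
- **Other things:** the dish, steel ring, can, jar and hammer showed no visible movement. I did not re-measure them or the bangle and screwdriver, but the arm never came near those two.

**Checks that failed or disagreed:**
- The network missed the large ring, which was half in shadow, so I located it from depth alone.
- The fingertips touched the bench or board lightly when closing on each ring (9–15 N), because they reach slightly lower than I had assumed.
- The wrist camera placed released rings about 1.5 mm to the left (+y) of where the gripper let go. I corrected for part of this on the last ring.

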